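# Put the charged battery into the backup box and slide its cover shut

### The arm

A 6-joint arm with a two-finger parallel gripper is mounted at the origin on the work surface. World frame = base frame: x ahead of the robot, y to its left, z up, the work surface at z = 0. Lengths are in m, angles in rad, forces in N, time in s.
With the tool pointing down it reaches from about 0.2 to 0.875 m from the base axis. Payload 3.4 kg.
Tool frame: the origin (TCP) lies at the very end of the fingers, on their centre line; the grasp point (between the pads) lies robot.grip_depth behind it (robot.grip_depth is the distance from the TCP to the grasp point, in m); z points along the fingers, y is the line along which they close (so a half turn about z gives the same grasp; the last joint's range is limited). The gripper opens to 94 mm and grips with 3 to 60 N. Pads are 16 mm wide; open, the fingers measure 119 mm over their backs; the gripper's body (75 mm by 177 mm) begins 78 mm behind the grasp point.
Start: joints at [1.021, 0.276, 1.505, -0, 1.361, -0.121], TCP at [0.239, 0.523, 0.205] pointing down, gripper open.
Joint ranges: [-2.89, 2.89], [-0.75, 2.08], [0.22, 2.7], [-1.18, 4.32], [0.11, 2.71], [-2.7, 2.7]. Speed limits (rad/s): [2.57, 2.57, 3.14, 3.14, 3.14, 3.14].

### API

Orientations are given as a unit quaternion [w, x, y, z].
In Python, from station import sensors, eyes, robot gives the robot as it stands.
- The arm moves only by the shell command python3 -m creep 'ROWS' [OPENING] [FORCE]. ROWS is text: rows parted by semicolons, each of 4 numbers parted by spaces: the shift along the tool's x, y, z scaled (see below), then the turn about the tool's z scaled (see below). In form: tx ty tz turn; .... A call has exactly 8 rows; each row is the pose to reach, as a shift and turn from the pose commanded when the call began, along the tool's axes at that moment, turning the shorter way round; what a row does not reach only later rows make up. The controller multiplies each number of a shift by 10 cm and each number of a turn by 360 degrees. A row lasts 1/8 s, in which the tool goes at most 62.5 mm and 10.7 degrees, less where a joint would pass 70% of its speed; a pose out of reach is approached as far as the arm can. A call with a number of a shift or a turn outside -1 to 1 is refused whole. A call with a gripper value outside its range is refused whole. OPENING is the finger opening in mm, from 0 to 94, set as the call begins (- or left out, the last holds). The fingers move at their own pace and stop on an object; FORCE is the grip in N (left out, the last holds). Time passes only in rows, so rows that repeat a pose let the fingers close, or fill a call up. It gives the time, the measured TCP pose, the force, the opening and the grip force at its end, in the units of the state.
- sensors.observe(): the state, without advancing time (a new reading comes with each control period).
- eyes.snapshot(name): name is "scene" or "top" or "wrist"; returns (picture, depth): 480x640x3 uint8, red, green, blue; 480x640 float32, m along the optical axis (not along the pixel's ray), 0 where there is no reading.
- eyes.get_calibration(name): a dict with "fovy" (degrees; the focal length in pixels is half the picture's height over the tangent of half this angle, whatever the lens; pixels are square), "cx", "cy" (the principal point, pixels), "k1" (the pictures are not rectified: a ray, as slopes to the right and down, at radius r is drawn at 1 + k1 r^2 times it, then the intrinsics apply), "R" (3x3) and "t" (3): a world point X has camera coordinates R X + t. Camera axes: x right, y down, z forward; pixel columns grow to the right and rows downward; lengths in m; the calibration is good to about 2 mm. A picture is of the moment at which its call begins: read the wrist's pose just before it. get_calibration takes no time and is no camera call; for the wrist camera it gives the pose at the moment of the call.
- robot.close_job(): hands the job in; it is judged then, once.
The state is a dict: "time": time; "joint_positions": joint angles; "qd": joint speeds; "tau": joint torques, N m; "position": TCP position; "tcp_rot": TCP orientation; "ft_force": force on the tool from outside, world axes, zero at the start; "ft_torque": the same for the moment, N m; "finger_gap": finger opening in m; "gripper_force": force on a finger pad.
Only numpy, scipy, OpenCV 4.12 (cv2) and the standard library are available. Lean on these libraries where they do the work, as an engineer would, in place of code of your own. Each camera call takes 0.05 s, during which the arm holds its last target. There are 200 camera calls.

### The job

First slide the box's cover back. Then take the charged battery pack, which stands on end in its charging stand, lay it down on the bench and let go, and with a fresh hold put it flat into the box's bay, brass contact end towards the electronics half of the box (where the cover slides back to), always gently: never let it topple or slam into the box. Finally slide the cover fully shut over it, leaving the other things on the bench where they are.

Things in the scene. Friction and masses are not known exactly. Their poses are not given: they have to be found in the camera images.
- pack: blue battery pack, 44 (own x) x 56 (own y) x 120 (own z) mm, about 0.4 kg. One end has brass contacts (and a thin black band beside it), the other a broad white band. Origin: centre of the contact end; own z runs along its length from the contact end to the white end. It starts upright on its contact end in the charging stand
- pack_mid (a point): centre of the battery pack, axes as the pack's
- pack_contacts (a point): centre of the pack's brass contact end, axes as the pack's
- stand: black charging stand, fixed, 84 x 92 mm base 12 mm high, whose shallow cup (inner 50 x 62 mm) reaches to 26 mm above the table and holds the foot of the pack; the pack's foot rests 12 mm above the table. Origin: centre of its underside
- box: dark steel backup box, fixed, 132 (own x) x 280 (own y) mm; body 54 mm high, two low aluminium rails along its long edges reach 62 mm. Origin: centre of its underside, z up. Its +y half holds the open battery bay, its -y half is closed electronics (blue sockets on that end face). A flat cover slides along own y
- bay (a point): centre of the bay's floor (6 mm above the table), axes as the box's. The bay is 132 mm long (own y), 112 mm wide (own x), 48 mm deep; grey guides 44 mm tall in its four corners (each 25 mm long) leave a bed 68 mm wide for the pack, and the middle 82 mm of the length is the full 112 mm wide, for fingers beside the pack. Brass contacts are on the -y end wall of the bay (towards the electronics half)
- cover (a joint): sliding aluminium cover of the bay, 122 x 137 x 4 mm, its upper face 58.5 mm above the table: 0 = fully shut over the bay against its stop, 0.134 m = fully open, lying over the electronics half (it opens towards the box's -y). Friction about 2.5 N, stays where left
- cover_grip (a point): centre of the top of the yellow grip rib in the middle of the cover, 84.5 mm above the table; the rib is 12 mm thick (along the slide, box y), 70 mm long (box x) and stands 26 mm above the cover's face
- meter: orange handheld multimeter, loose, 150 x 80 x 45 mm high; a bystander. Origin: centre of its underside
- switch: dark flat network switch, loose, 110 x 160 x 32 mm high; a bystander. Origin: centre of its underside
- flask: white flask with steel cap, loose, 64 mm diameter, 150 mm high; a bystander. Origin: centre of its underside
- driver: screwdriver with red handle, loose, about 200 mm long, lying along own x; a bystander
Not all that is in view belongs to the job. What is meant by the pack is not pink, and is the smaller of those in its own colour.

How it is judged:
On the way, in this order (a step that is already met when the one before it is completed fails the run):
1. the cover has been slid back (more than 90 mm open) (value of joint cover above 0.09 m), for 0.2 s.
2. the pack has been laid down on the bench and let go of (height (world z) of pack_mid below 0.036 m and angle between pack's own z axis and vertical between 1.4 and 1.74 rad and contact force between the fingers and pack below 0.2 N and horizontal distance between pack_mid and bay above 0.1 m), for 0.1 s.
3. the pack lies flat in the bay, contact end towards the electronics (x of pack_mid in the frame of bay between -0.01 and 0.01 m and y of pack_mid in the frame of bay between -0.012 and 0.012 m and z of pack_mid in the frame of bay between 0.014 and 0.028 m and angle between pack's own z axis and vertical between 1.45 and 1.69 rad and y of pack_contacts in the frame of bay below -0.04 m), for 0.2 s.
At the end, for the whole second after the job is handed in: the pack lies flat and at rest in the bay (centre within 10 mm across and 12 mm along of the bay's centre, on its floor, contact end towards the electronics end), and the cover is shut to within 4 mm of its stop (all of step 3 and value of joint cover below 0.004 m and linear speed of pack below 0.02 m/s); the robot touches nothing.
It fails at once if the pack is let fall over (turns faster than 8 rad/s) (angular speed of pack above 8 rad/s).
It fails at once if the pack is slammed into the box (over 150 N between pack and box) (contact force between pack and box above 150 N).
It fails at once if a bystander is moved by more than 30 mm (distance of any of meter, switch, flask, driver from where it was at the start of the episode above 0.03 m).
It also fails if it takes over 72 s, if anything falls off the work surface, if the arm or the gripper's body presses on something with over 40 N, if the wrist force passes 120 N, or if a joint passes its speed limit or range.

## Working session

There is one attempt and no reset: what is moved stays moved. The work goes in short steps, Python scripts to look and compute and a shell command to move; the robot and the scene stay as the last step left them, time stands still between calls to the robot, and variables do not carry over. Pictures are saved under pics/ and viewed, at most 13 in all, crops included, and the job is handed in when it is done.

```bash
mkdir -p pics; ls
cat > h.py <<'E'
import numpy as np,cv2
from station import sensors,eyes,robot
def snap(n):
    c=eyes.get_calibration(n);p,d=eyes.snapshot(n);return p,d,c
def cloud(d,c):
    h,w=d.shape;f=h/2/np.tan(np.radians(c['fovy'])/2)
    u,v=np.meshgrid(np.arange(w),np.arange(h))
    K=np.array([[f,0,c['cx']],[0,f,c['cy']],[0,0,1.]])
    x=np.stack([(u-c['cx'])/f,(v-c['cy'])/f],-1);y=x.copy()
    for _ in range(15): y=x/(1+c['k1']*(y**2).sum(-1,keepdims=True))
    P=np.concatenate([y*d[...,None],d[...,None]],-1)
    W=(P-np.array(c['t']))@np.array(c['R'])
    W[d==0]=np.nan
    return W
E
python3 - <<'E'
from h import *
for n in('scene','top'):
    p,d,c=snap(n);cv2.imwrite(f'pics/{n}0.png',p[...,::-1]);np.savez(f'{n}0.npz',p=p,W=cloud(d,c));print(n,c)
print(sensors.observe(),robot.grip_depth)
E
```

```text
pics
scene {'fovy': 45.25062312791587, 'cx': 320.07774007348286, 'cy': 237.53431103664647, 'k1': -0.1708761734037955, 'R': array([[ 0.79375046,  0.60823266, -0.00363809],
       [ 0.50958827, -0.66826026, -0.54198527],
       [-0.33208433,  0.42834713, -0.84038011]]), 't': array([-0.40562753, -0.21959097,  1.49874781])}
top {'fovy': 52.70223070560094, 'cx': 315.70007369377305, 'cy': 234.42330219635417, 'k1': -0.10225109905817828, 'R': array([[ 0.02281347, -0.99924797,  0.03135342],
       [-0.99027638, -0.0268913 , -0.13649011],
       [ 0.1372306 , -0.02793473, -0.99014515]]), 't': array([-0.03305934,  0.55134921,  1.23752189])}
{'time': 0.1, 'joint_positions': array([ 1.02099137e+00,  2.76566447e-01,  1.50596673e+00,  2.70750717e-05,
        1.36067997e+00, -1.21007201e-01]), 'qd': array([-0.00070956, -0.00195351, -0.00232738,  0.00040245, -0.00071998,
       -0.00058642]), 'tau': array([ 1.96468209e-03, -4.05454230e+01, -2.37781459e+01,  7.03602587e-02,
        2.99364980e-02, -3.57476370e-05]), 'position': array([0.2388188 , 0.52253133, 0.20468731]), 'tcp_rot': array([-2.79193840e-04,  2.12762808e-01,  9.77103542e-01, -7.60737421e-04]), 'ft_force': array([-0.07947331, -0.11574408, -0.14251101]), 'ft_torque': array([-0.03631117,  0.01472678, -0.04558818]), 'gripper_force': 0.0, 'finger_gap': 0.09388523490894472} 0.0188
```

View pics/top0.png

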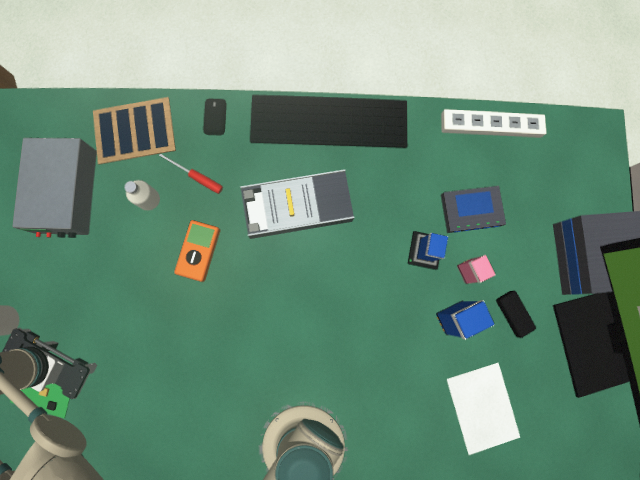

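View pics/scene0.png

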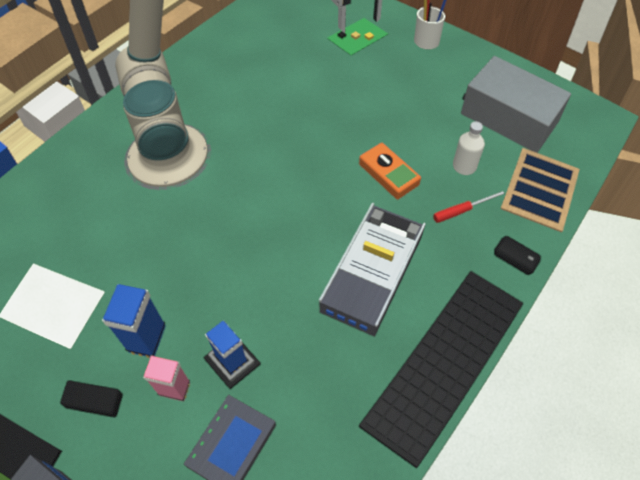

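The top view shows the box at about (297,203) with its yellow rib at (290,203), and the small blue pack in its stand at (433,245). The larger blue block at (465,318) and the pink one are decoys, and the bystanders are at left. The scene view agrees. I'll measure from depth.

Run:
```python
from h import *
for n in('top','scene'):
    z=np.load(n+'0.npz');p=z['p'];W=z['W'];hsv=cv2.cvtColor(p,cv2.COLOR_RGB2HSV);H,S,V=[hsv[...,i].astype(int) for i in range(3)]
    def rect(m,lab):
        P=W[m];
        if len(P)<10: print(n,lab,len(P));return
        r=cv2.minAreaRect((P[:,:2]*1000).astype(np.float32));print(n,lab,len(P),'c',np.round(r[0],1),'sz',np.round(r[1],1),'ang',round(r[2],1),'mean',np.round(P.mean(0)*1000,1),'zq',np.round(np.percentile(P[:,2],[5,50,95])*1000,1))
    X,Y,Z=W[...,0],W[...,1],W[...,2]
    u,v=np.meshgrid(np.arange(640),np.arange(480))
    roi=(u>230)&(u<365)&(v>160)&(v<245) if n=='top' else (u>310)&(u<430)&(v>200)&(v<336)
    rect(roi&(Z>.045)&(Z<.075),'box')
    rect(roi&(H>15)&(H<35)&(S>130)&(Z>.075),'rib')
    rect(roi&(S<60)&(V>100)&(Z>.054)&(Z<.0605),'coverface')
    roi=(u>400)&(u<452)&(v>225)&(v<272) if n=='top' else (u>200)&(u<262)&(v>315)&(v<388)
    b=roi&(H>100)&(H<125)&(S>120)
    rect(b&(Z>.122)&(Z<.14),'packtop'); rect(roi&(Z>.016)&(Z<.035),'stand'); rect(b,'packblue')
    for lab,(a,q) in dict(meter=((5,15),.02),).items(): rect((H>a)&(H<q) if 0 else (H>=5)&(H<=14)&(S>180)&(Z>.02)&(X<.6),lab)
```

```text
top box 4693 c [633.6  33.7] sz [134.4 281.6] ang 11.0 mean [635.3  20.7  57.3] zq [50.7 57.4 63.5]
top rib 100 c [628.7  50.7] sz [68.2  9.3] ang 11.1 mean [628.8  50.8  84.7] zq [81.2 84.5 88.6]
top coverface 2066 c [634.1  33.2] sz [133.8 279.3] ang 11.3 mean [633.6  41.2  57.8] zq [54.7 57.9 60.2]
top packtop 370 c [ 520.8 -317.9] sz [42.7 55.1] ang 79.5 mean [ 520.5 -317.5  132.4] zq [128.9 132.5 136.1]
top stand 243 c [ 537.7 -328.8] sz [ 85.8 123.4] ang 73.8 mean [ 520.6 -310.5   25.1] zq [16.9 25.8 32.8]
top packblue 578 c [ 526.7 -317.7] sz [40.8 70.8] ang 75.0 mean [nan nan nan] zq [nan nan nan]
top meter 161 c [ 365.2 -255.9] sz [1208.3  145.1] ang 75.9 mean [491.5 290.3  36.1] zq [32.1 36.1 40.4]
scene box 6118 c [633.4  34.1] sz [133.5 286.2] ang 11.3 mean [639.4  12.1  55.6] zq [49.1 55.5 61.8]
scene rib 172 c [631.9  49.7] sz [66.1 13.5] ang 10.9 mean [632.9  49.3  82.3] zq [76.1 82.8 86.4]
scene coverface 3266 c [633.6  33.9] sz [133.5 281.5] ang 11.4 mean [635.7  27.2  57.1] zq [54.3 57.1 60. ]
scene packtop 594 c [ 521.9 -316.9] sz [43.9 55.6] ang 79.6 mean [ 522.3 -317.3  130.7] zq [127.4 130.7 133.9]
scene stand 383 c [ 524.9 -322.8] sz [68.6 82.6] ang 81.1 mean [ 537.9 -329.    24.4] zq [17.5 24.5 31.7]
scene packblue 1003 c [ 497.1 -299.9] sz [ 49.  122.8] ang 67.7 mean [nan nan nan] zq [nan nan nan]
scene meter 556 c [379.6 512.3] sz [148.4 661.3] ang 29.9 mean [498.9 286.2  33.5] zq [22.6 33.7 39. ]
```

```bash
cat >> h.py <<'E'
def go(x,y,z,ang):
    "needed shift (tool axes, units of 10 cm) and turn (units of 360 deg) to TCP x,y,z mm with tool y along ang deg (mod 180)"
    from scipy.spatial.transform import Rotation as R
    s=sensors.observe();q=s['tcp_rot'];M=R.from_quat([q[1],q[2],q[3],q[0]]).as_matrix()
    v=M.T@(np.array([x,y,z])/1000-s['position'])*10
    cur=np.degrees(np.arctan2(M[1,1],M[0,1]));t=-((ang-cur+90)%180-90)/360
    print('go',np.round(v,3),'turn',round(t,4),'tcp',np.round(s['position']*1000,1),'yaw',round(cur,1),'F',np.round(s['ft_force'],1),'gap',round(s['finger_gap']*1000,1),'grip',round(s['gripper_force'],1),'j6',round(s['joint_positions'][5],2),'t',s['time'])
E
python3 -m creep '-.25 -.12 0 -.025; -.5 -.24 0 -.05; -.75 -.36 0 -.075; -1 -.48 0 -.1; -1 -.48 0 -.1; -1 -.48 0 -.1; -1 -.48 0 -.1; -1 -.48 0 -.1' 50 10
python3 -m creep '-.08 -.13 0 0; -.16 -.26 0 0; -.24 -.39 0 0; -.32 -.52 0 0; -.4 -.65 0 0; -.48 -.78 0 0; -.54 -.9 0 0; -.6 -1 0 0' 
python3 -m creep '-.08 -.13 0 0; -.16 -.26 0 0; -.24 -.39 0 0; -.32 -.52 0 0; -.4 -.65 0 0; -.48 -.78 0 0; -.54 -.9 0 0; -.6 -1 0 0' 
python3 -c "
from h import *
go(630,50.2,205,101.1)"
```

```text
time: 1.1
position: [0.3096, 0.4383, 0.2054]
tcp_rot: [-0.0, -0.1, 0.995, 0.0]
ft_force: [-0.2, 0.2, 0.1]
finger_gap: 0.0499
gripper_force: 0.0
time: 2.1
position: [0.3892, 0.3509, 0.2055]
tcp_rot: [-0.0, -0.099, 0.995, 0.0]
ft_force: [0.1, 0.7, -0.1]
finger_gap: 0.0498
gripper_force: 0.0
time: 3.1
position: [0.4678, 0.2648, 0.2054]
tcp_rot: [-0.0, -0.099, 0.995, 0.0]
ft_force: [0.1, 0.4, -0.3]
finger_gap: 0.05
gripper_force: 0.0
go [-1.165 -2.424  0.004] turn 0.0009 tcp [467.8 264.8 205.4] yaw 101.4 F [ 0.1  0.4 -0.3] gap 50.0 grip 0.0 j6 -1.38 t 3.1
```

```bash
python3 -m creep '-.1 -.2 0 0; -.2 -.4 0 0; -.3 -.6 0 0; -.4 -.8 0 0; -.5 -1 0 0; -.5 -1 0 0; -.5 -1 0 0; -.5 -1 0 0' >/dev/null
python3 -m creep '-.08 -.13 0.1 0; -.16 -.26 .2 0; -.24 -.39 .3 0; -.32 -.52 .4 0; -.4 -.65 .5 0; -.48 -.78 .5 0; -.54 -.9 .5 0; -.6 -1 .5 0' >/dev/null
python3 - <<'E'
from h import *
go(630,50.2,63,101.1)
p,d,c=snap('wrist');cv2.imwrite('pics/w1.png',p[...,::-1]);W=cloud(d,c)
hsv=cv2.cvtColor(p,cv2.COLOR_RGB2HSV)
m=(hsv[...,0]>15)&(hsv[...,0]<35)&(hsv[...,1]>130)&(W[...,2]>.08)&(W[...,2]<.09)
P=W[m];print(len(P),cv2.minAreaRect((P[:,:2]*1000).astype(np.float32)),P.mean(0))
E
```

```text
go [-0.06  -0.424  0.929] turn 0.0009 tcp [615.7  90.5 155.9] yaw 101.4 F [-0.1  0.3 -0.6] gap 50.0 grip 0.0 j6 -1.74 t 5.1
1423 ((626.4744262695312, 52.282142639160156), (64.37313079833984, 12.113303184509277), 11.495811462402344) [0.61557047 0.05038151 0.08388995]
```

View pics/w1.png

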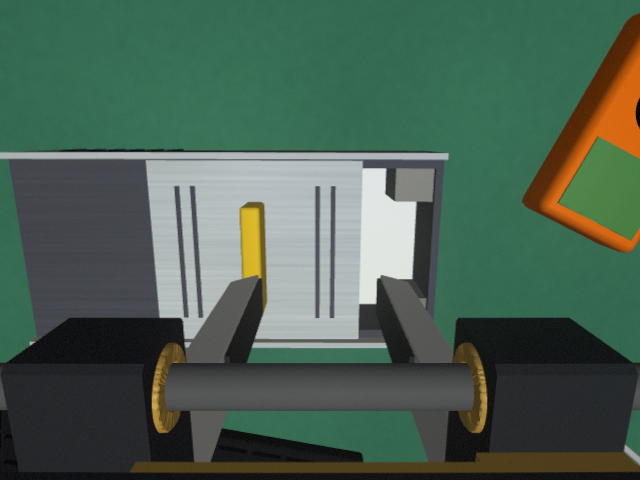

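The wrist view shows the rib at (253,255). The empty bay, with a white floor, is visible at (385,230). Next I'll grip the rib and slide the cover.

```bash
python3 -m creep '-.02 -.1 0 0; -.04 -.2 0.1 0; -.06 -.3 .25 0; -.06 -.42 .4 0; -.06 -.42 .55 0; -.06 -.42 .7 0; -.06 -.42 .85 0; -.06 -.42 .93 0' 50 20 >/dev/null
python3 -m creep '0 0 0 0; 0 0 0 0; 0 0 0 0; 0 0 0 0; 0 -.05 0 0; 0 -.1 0 0; 0 -.2 0 0; 0 -.3 0 0' 0 20 
python3 -c "
from h import *
go(630,50.2,63,101.1)"
python3 -m creep '0 -.1 0 0; 0 -.2 0 0; 0 -.3 0 0; 0 -.4 0 0; 0 -.45 0 0; 0 -.5 0 0; 0 -.53 0 0; 0 -.55 0 0' 
python3 -c "
from h import *
go(630,50.2,63,101.1)"
```

```text
time: 7.15
position: [0.6353, 0.0212, 0.0629]
tcp_rot: [0.0, -0.1, 0.995, 0.0]
ft_force: [-1.8, 3.0, 5.1]
finger_gap: 0.012
gripper_force: 20.0
go [-0.006  0.294 -0.001] turn 0.0009 tcp [635.3  21.2  62.9] yaw 101.4 F [-1.8  3.   5.1] gap 12.0 grip 20.0 j6 -1.85 t 7.15
time: 8.15
position: [0.6456, -0.0305, 0.0629]
tcp_rot: [-0.0, -0.099, 0.995, 0.002]
ft_force: [-0.8, 9.3, 6.7]
finger_gap: 0.012
gripper_force: 20.0
go [-0.006  0.822  0.003] turn 0.0007 tcp [645.6 -30.5  62.9] yaw 101.3 F [-0.8  9.3  6.7] gap 12.0 grip 20.0 j6 -1.93 t 8.15
```

```bash
python3 -m creep '0 0.03 0 0; 0 .03 0 0; 0 .03 -.2 0; 0 .03 -.4 0; .0 0 -.6 0; .1 -.2 -.8 0; .3 -.4 -1 0; .5 -.6 -1 0' 60 10 >/dev/null
python3 -m creep '.1 -.2 -.1 .025; .2 -.4 -.2 .05; .3 -.6 -.3 .075; .4 -.8 -.3 .1; .5 -1 -.3 .125; .6 -1 -.3 .15; .7 -1 -.3 .18; .7 -1 -.3 .2' 80
python3 - <<'E'
from h import *
go(521.5,-317.3,195,-10.5)
E
```

```text
time: 10.15
position: [0.5589, -0.2138, 0.1921]
tcp_rot: [-0.0, 0.507, 0.862, -0.001]
ft_force: [0.7, -0.1, 0.2]
finger_gap: 0.08
gripper_force: 0.0
go [-0.722 -0.83  -0.028] turn 0.1101 tcp [ 558.9 -213.8  192.1] yaw 29.1 F [ 0.7 -0.1  0.2] gap 80.0 grip 0.0 j6 -0.99 t 10.15
```

```bash
python3 -m creep '-.15 -.2 0 .025; -.3 -.4 0 .05; -.45 -.6 0 .075; -.6 -.75 0 .1; -.72 -.83 0 .11; -.72 -.83 0 .11; -.72 -.83 0 .11; -.72 -.83 0 .11' 80 >/dev/null
python3 - <<'E'
from h import *
go(521.5,-317.3,98,-10.5)
p,d,c=snap('wrist');cv2.imwrite('pics/w2.png',p[...,::-1]);W=cloud(d,c)
P=W[(W[...,2]>.122)&(W[...,2]<.14)&(abs(W[...,0]-.521)<.06)&(abs(W[...,1]+.317)<.06)]
print(len(P),cv2.minAreaRect((P[:,:2]*1000).astype(np.float32)))
E
```

```text
go [-0.02  -0.012  0.944] turn 0.0011 tcp [ 523.1 -315.5  192.4] yaw -10.1 F [0.  0.9 0.1] gap 79.9 grip 0.0 j6 -0.48 t 11.15
7188 ((520.5692749023438, -316.63134765625), (44.84706115722656, 56.080848693847656), 79.68594360351562)
```

View pics/w2.png

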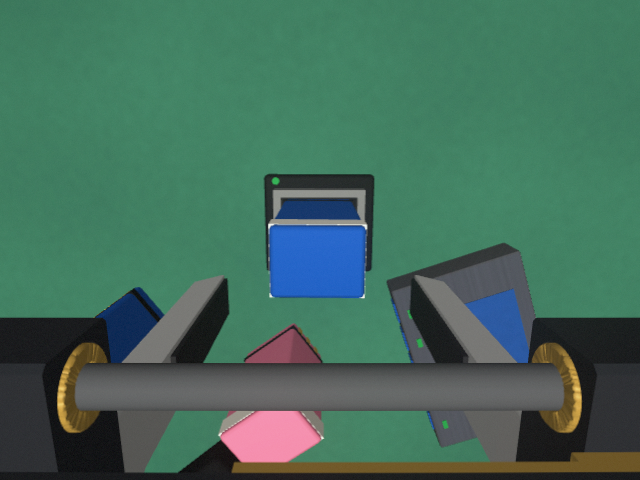

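```bash
python3 -m creep '-.02 -.02 .1 0; -.02 -.02 .25 0; -.02 -.02 .4 0; -.02 -.02 .55 0; -.02 -.02 .7 0; -.02 -.02 .82 0; -.02 -.02 .9 0; -.02 -.02 .94 0' 80 25 >/dev/null
python3 -m creep '0 0 0 0; 0 0 0 0; 0 0 0 0; 0 0 0 0; 0 0 -.05 0; 0 0 -.15 0; 0 0 -.25 0; 0 0 -.35 0' 30 25
python3 -c "
from h import *
go(470,-207,105,-10.1)"
python3 -m creep '.1 -.08 0 0; .2 -.16 0 0; .3 -.24 0 0; .45 -.32 0 0; .6 -.4 0 0; .75 -.5 0 0; .9 -.6 0 0; 1 -.7 0 0'
python3 - <<'E'
from h import *
go(470,-207,105,-10.1)
p,d,c=snap('wrist');cv2.imwrite('pics/w3.png',p[...,::-1])
E
```

```text
time: 13.2
position: [0.5207, -0.3178, 0.1342]
tcp_rot: [0.0, 0.767, 0.642, 0.0]
ft_force: [-0.2, -0.8, -4.9]
finger_gap: 0.0557
gripper_force: 25.0
go [ 1.001 -0.695  0.292] turn -0.0002 tcp [ 520.7 -317.8  134.2] yaw -10.2 F [-0.2 -0.8 -4.9] gap 55.7 grip 25.0 j6 -0.48 t 13.2
time: 14.2
position: [0.4689, -0.2057, 0.1335]
tcp_rot: [-0.0, 0.767, 0.642, 0.0]
ft_force: [-0.9, 0.6, -5.1]
finger_gap: 0.0557
gripper_force: 25.0
go [-0.011  0.014  0.285] turn -0.0001 tcp [ 468.9 -205.7  133.5] yaw -10.1 F [-0.9  0.6 -5.1] gap 55.7 grip 25.0 j6 -0.37 t 14.2
```

View pics/w3.png

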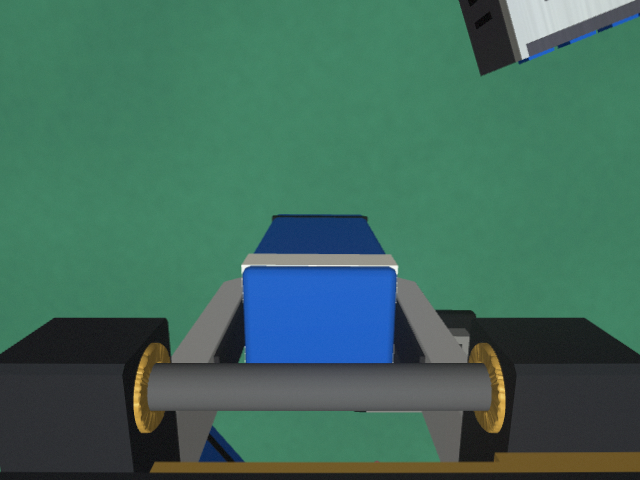

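```bash
python3 -m creep '0 0 .1 0; 0 0 .2 0; 0 0 .3 0; 0 0 .38 0; 0 0 .43 0; 0 0 .455 0; 0 0 .465 0; 0 0 .475 0' 30 25
python3 -m creep '0 0 0 0; 0 0 0 0; 0.02 0 0 0; .05 0 0 0; .08 0 0 0; .12 0 0 0; .16 0 0 0; .2 0 0 0' 30 7
python3 - <<'E'
from h import *
go(470,-207,105,-10.1)
p,d,c=snap('scene');cv2.imwrite('pics/s3.png',cv2.resize(p[240:400,150:350],None,fx=3,fy=3)[...,::-1])
E
```

```text
time: 15.25
position: [0.4696, -0.2071, 0.0869]
tcp_rot: [0.0, 0.767, 0.642, 0.0]
ft_force: [-1.1, 1.6, 5.8]
finger_gap: 0.0558
gripper_force: 25.0
time: 16.25
position: [0.4733, -0.1885, 0.0872]
tcp_rot: [0.001, 0.767, 0.642, -0.0]
ft_force: [-2.8, -1.6, 5.9]
finger_gap: 0.0561
gripper_force: 7.0
go [-0.189  0.    -0.178] turn -0.0001 tcp [ 473.3 -188.5   87.2] yaw -10.1 F [-2.8 -1.6  5.9] gap 56.1 grip 7.0 j6 -0.34 t 16.25
```

View pics/s3.png

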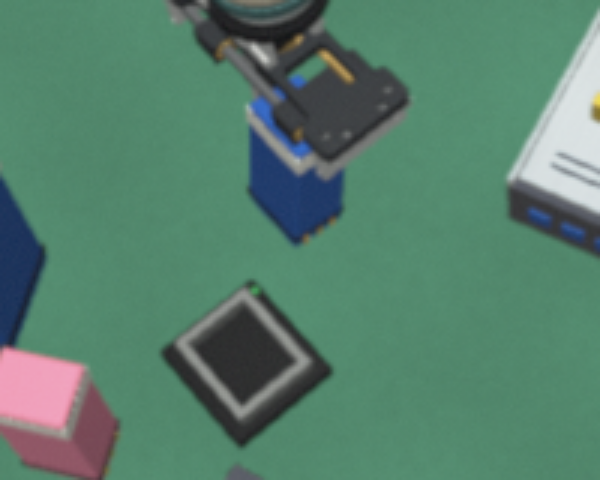

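The crop shows the pack on the bench at about (295,180) and the empty stand below it. The tilt isn't clear from this view, so I'll measure it from wrist depth.

```bash
cat >> h.py <<'E'
def tilt(name=None):
    p,d,c=snap('wrist');W=cloud(d,c)
    if name: cv2.imwrite(name,p[...,::-1])
    hsv=cv2.cvtColor(p,cv2.COLOR_RGB2HSV);b=(hsv[...,0]>100)&(hsv[...,0]<125)&(hsv[...,1]>120)
    u,v=np.meshgrid(np.arange(640),np.arange(480));b&=(u>250)&(u<390)&(v<362)
    s=sensors.observe();b&=np.hypot(*(W[...,:2]-s['position'][:2]).transpose(2,0,1))<.16
    P=W[b];V=hsv[...,2][b];rng=np.random.default_rng(0)
    print('blue',len(P),'z',np.round(np.nanpercentile(P[:,2],[2,50,98])*1000,1))
    P=P[np.isfinite(P[:,0])]
    for k in range(2):
        if len(P)<150: break
        best=None
        for _ in range(200):
            a=P[rng.choice(len(P),3)];n=np.cross(a[1]-a[0],a[2]-a[0]);l=np.linalg.norm(n)
            if l<1e-5: continue
            i=abs((P-a[0])@(n/l))<.002
            if best is None or i.sum()>best.sum(): best=i
        Q=P[best];n=np.linalg.svd(Q-Q.mean(0))[2][2] if len(Q)<3000 else np.linalg.eigh(np.cov(Q.T))[1][:,0]
        n*=np.sign(n[2]) or 1
        print('plane',len(Q),'n',np.round(n,3),'elev of normal',round(np.degrees(np.arcsin(n[2])),1),'c',np.round(Q.mean(0)*1000,1),'z',np.round(np.percentile(Q[:,2],[2,98])*1000,1));P=P[~best]
E
python3 -c "
from h import *
tilt()"
```

```text
blue 14845 z [ 39.2 120.4 124. ]
plane 13281 n [0.033 0.176 0.984] elev of normal 79.7 c [ 473.8 -181.4  120.7] z [116.7 124. ]
plane 1505 n [-0.178 -0.97   0.165] elev of normal 9.5 c [ 474.8 -173.5   63.4] z [ 16.7 115. ]
```

```bash
python3 -m creep '.07 0 0 0; .15 0 0 0; .24 0 0.01 0; .32 0 .03 0; .4 0 .06 0; .47 0 .09 0; .53 0 .12 0; .59 0 .16 0' 30 7
python3 -c "
from h import *
tilt()"
```

```text
time: 17.35
position: [0.4839, -0.1286, 0.0699]
tcp_rot: [0.0, 0.767, 0.642, 0.0]
ft_force: [0.0, 1.8, 3.0]
finger_gap: 0.0559
gripper_force: 7.0
blue 14248 z [ 89.2 103.1 115.1]
plane 14225 n [0.119 0.665 0.737] elev of normal 47.5 c [ 484.6 -120.7  102.8] z [ 89.2 115.1]
```

```bash
python3 -m creep '.07 0 .05 0; .14 0 .11 0; .21 0 .18 0; .27 0 .25 0; .33 0 .32 0; .37 0 .39 0; .4 0 .45 0; .43 0 .51 0' 30 7
python3 -m creep '.02 0 .04 0; .03 0 .08 0; .035 0 .11 0; .04 0 .13 0; .04 0 .13 0; .04 0 .13 0; .04 0 .13 0; .04 0 .13 0' 30 7
python3 -c "
from h import *
tilt('pics/w4.png')"
```

```text
time: 18.4
position: [0.491, -0.0867, 0.0185]
tcp_rot: [-0.0, 0.767, 0.642, -0.0]
ft_force: [0.3, 1.0, 0.5]
finger_gap: 0.0559
gripper_force: 7.0
time: 19.4
position: [0.4913, -0.083, 0.0058]
tcp_rot: [-0.0, 0.767, 0.642, -0.0]
ft_force: [0.2, 0.9, -2.7]
finger_gap: 0.056
gripper_force: 7.0
blue 7675 z [13.9 40.2 53.4]
plane 7522 n [0.169 0.979 0.115] elev of normal 6.6 c [492.8 -69.9  37.8] z [13.9 53.4]
plane 148 n [0.069 0.415 0.907] elev of normal 65.1 c [494.6 -74.4  52.2] z [49.8 53.3]
```

View pics/w4.png

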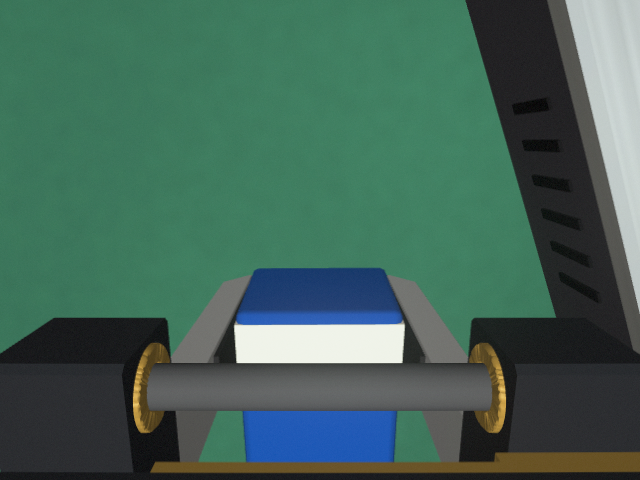

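The view shows the pack nearly flat, white end forward at (320,340), with the far end still about 9 mm up. I'll lower a little, release, back off and look.

```bash
python3 -m creep '0 0 .01 0; 0 0 .02 0; 0 0 .03 0; 0 0 .03 0; 0 0 .03 0; 0 0 .03 0; 0 0 .03 0; 0 0 .03 0' 30 3
python3 -m creep '0 0 0 0; 0 0 0 0; 0 0 0 0; 0 0 0 0; 0 0 0 0; 0 0 0 0; 0 0 -.1 0; 0 0 -.3 0' 76 3
python3 -m creep '-.1 0 -.15 0; -.2 0 -.3 0; -.35 0 -.45 0; -.5 0 -.6 0; -.65 0 -.75 0; -.8 0 -.9 0; -.9 0 -1 0; -1 0 -1 0' 76
python3 - <<'E'
from h import *
p,d,c=snap('wrist');W=cloud(d,c);cv2.imwrite('pics/w5.png',p[...,::-1])
X,Y,Z=W[...,0],W[...,1],W[...,2]
P=W[(Z>.036)&(Z<.055)&(X<.56)&(Y<0)];r=cv2.minAreaRect((P[:,:2]*1000).astype(np.float32));print(len(P),r,np.percentile(P[:,2],[5,50,95]))
go(480,-120,5,-10.1)
p,d,c=snap('top');W=cloud(d,c);Z=W[...,2];P=W[(Z>.034)&(Z<.055)&(abs(W[...,0]-.48)<.1)&(abs(W[...,1]+.12)<.1)&(W[...,0]<.56)];print(len(P),cv2.minAreaRect((P[:,:2]*1000).astype(np.float32)))
E
```

```text
time: 20.45
position: [0.4917, -0.083, 0.0029]
tcp_rot: [-0.0, 0.767, 0.642, 0.0]
ft_force: [0.1, 1.3, -2.3]
finger_gap: 0.0561
gripper_force: 3.0
time: 21.45
position: [0.4912, -0.0828, 0.0332]
tcp_rot: [-0.001, 0.767, 0.642, -0.0]
ft_force: [-1.0, 0.2, 0.7]
finger_gap: 0.0759
gripper_force: 0.0
time: 22.45
position: [0.4745, -0.182, 0.1339]
tcp_rot: [0.001, 0.767, 0.642, 0.0]
ft_force: [0.5, -0.1, 0.2]
finger_gap: 0.076
gripper_force: 0.0
17723 ((482.78900146484375, -126.50030517578125), (119.99447631835938, 56.048789978027344), 80.03252410888672) [0.04236303 0.04373422 0.04493507]
go [ 0.631 -0.053  1.281] turn -0.0002 tcp [ 474.  -182.9  133.2] yaw -10.2 F [ 0.3 -0.8  0.7] gap 76.4 grip 0.0 j6 -0.33 t 22.5
876 ((483.7958984375, -123.20659637451172), (112.82652282714844, 56.980655670166016), 80.1310043334961)
```

View pics/w5.png

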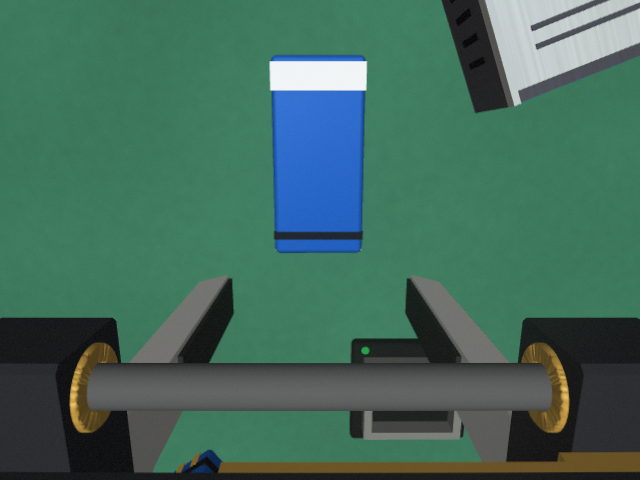

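The pack lies flat, white band at (318,75) and contact end towards the camera. Its centre is (482.8,-126.5) mm. I'll take a fresh grasp at mid-length and carry it near the box, above the bay's -x side, to measure the bay.

```bash
python3 -m creep '.1 0 .1 0; .2 0 .25 0; .3 -.01 .4 0; .4 -.01 .55 0; .5 -.01 .7 0; .57 -.01 .8 0; .57 -.01 .9 0; .57 -.01 1 0' 76 25 >/dev/null
python3 -m creep '0 0 .08 0; 0 0 .16 0; 0 0 .23 0; 0 0 .28 0; 0 0 .285 0; 0 0 .285 0; 0 0 .285 0; 0 0 .285 0' 76 25 
python3 -c "
from h import *
go(482.8,-126.5,4.5,-10)"
python3 -m creep '0 0 0 0; 0 0 0 0; 0 0 0 0; 0 0 0 0; 0 0 0 0; 0 0 -.1 0; 0 0 -.25 0; 0 0 -.4 0' 40 25 
python3 -m creep '0 0 -.1 0; 0 0 -.2 0; 0.1 0 -.35 0; .2 0 -.5 0; .3 0 -.65 0; .4 0 -.8 0; .5 0 -.9 0; .6 0 -.9 0'
python3 - <<'E'
from h import *
go(620,101,110,11.1)
p,d,c=snap('top');W=cloud(d,c);np.savez('top1.npz',p=p,W=W)
p,d,c=snap('wrist');W=cloud(d,c);np.savez('w6.npz',p=p,W=W);cv2.imwrite('pics/w6.png',p[...,::-1])
E
```

```text
time: 24.55
position: [0.4833, -0.1251, 0.0047]
tcp_rot: [0.0, 0.767, 0.642, 0.0]
ft_force: [-0.1, 0.0, -0.4]
finger_gap: 0.0763
gripper_force: 0.0
go [-0.014 -0.003  0.002] turn -0.0005 tcp [ 483.3 -125.1    4.7] yaw -10.2 F [-0.1  0.  -0.4] gap 76.3 grip 0.0 j6 -0.22 t 24.55
time: 25.55
position: [0.4818, -0.1246, 0.0446]
tcp_rot: [-0.001, 0.767, 0.642, -0.001]
ft_force: [0.4, -0.3, -5.2]
finger_gap: 0.0557
gripper_force: 25.0
time: 26.55
position: [0.4945, -0.0654, 0.1354]
tcp_rot: [0.001, 0.767, 0.642, 0.001]
ft_force: [-0.9, 0.9, -4.7]
finger_gap: 0.0557
gripper_force: 25.0
go [1.86  0.941 0.256] turn -0.059 tcp [494.5 -65.4 135.4] yaw -10.2 F [-0.9  0.9 -4.7] gap 55.7 grip 25.0 j6 -0.09 t 26.55
```

View pics/w6.png

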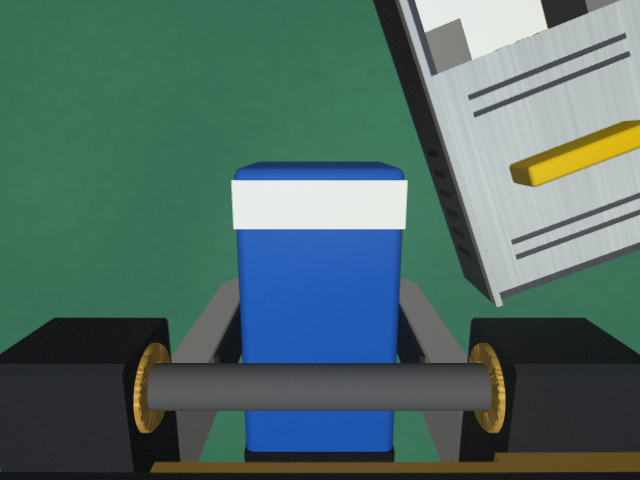

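The pack is held level, white end forward, with the cover fully open at right. I'll measure the bay in the box frame from the top view.

Run:
```python
from h import *
z=np.load('top1.npz');W=z['W'];p=z['p'];hsv=cv2.cvtColor(p,cv2.COLOR_RGB2HSV)
c0=np.array([633.5,34]);X,Y,Z=[W[...,i]*1000 for i in range(3)]
R=(abs(X-633)<130)&(abs(Y-34)<190)
P=np.stack([X,Y],-1)[R&(Z>42)&(Z<72)&(Y>-80)].astype(np.float32);r=cv2.minAreaRect(P);print(r)
a=np.radians(11.15);ex=np.array([np.cos(a),np.sin(a)]);ey=np.array([-ex[1],ex[0]])
D=np.stack([X,Y],-1)-c0;bx=D@ex;by=D@ey
def ext(m,l):print(l,m.sum(),'x',np.round(np.percentile(bx[m],[1,50,99]),1),'y',np.round(np.percentile(by[m],[1,50,99]),1),'z',np.median(Z[m]))
ext(R&(hsv[...,0]>15)&(hsv[...,0]<35)&(hsv[...,1]>130)&(Z>76),'rib')
b=R&(abs(bx)<64)&(by>-20)&(by<150)
ext(b&(Z<14)&(abs(bx)<50)&(by<137),'floor')
ext(b&(Z<14)&(abs(bx)<20)&(by<137),'floor mid')
ext(b&(Z<12)&(hsv[...,2]>180)&(hsv[...,1]<40),'white')
for y in np.arange(-6,148,4):
    m=b&(abs(bx)<25)&(abs(by-y)<2);print(y,m.sum(),np.round(np.nanmedian(Z[m]),1),end=' | ')
```

```text
((632.3399047851562, 39.56074523925781), (133.51214599609375, 268.24713134765625), 11.302411079406738)
rib 77 x [-16.5   7.9  32.5] y [-70.4 -64.9 -60. ] z 84.35411116407849
floor 1480 x [-47.3   1.6  48.4] y [  5.3  69.2 133.7] z 7.46897289222638
floor mid 694 x [-19.6  -0.2  19.7] y [  5.2  70.2 133.9] z 7.461567444167271
white 1431 x [-47.3   3.1  53. ] y [  5.3  68.5 131.3] z 7.2927540738707
-6 29 59.3 | -2 30 58.0 | 2 34 57.9 | 6 29 7.2 | 10 27 7.8 | 14 27 8.5 | 18 24 8.5 | 22 24 7.0 | 26 26 7.2 | 30 27 7.8 | 34 27 7.3 | 38 27 7.9 | 42 27 7.7 | 46 26 6.2 | 50 26 7.9 | 54 26 8.3 | 58 27 7.1 | 62 27 7.3 | 66 27 6.5 | 70 27 7.9 | 74 28 7.7 | 78 26 6.7 | 82 27 7.4 | 86 26 8.1 | 90 27 7.3 | 94 26 7.5 | 98 26 7.0 | 102 26 7.2 | 106 25 7.6 | 110 28 7.4 | 114 26 8.4 | 118 28 7.5 | 122 26 8.1 | 126 27 7.7 | 130 27 8.9 | 134 53 20.2 | 138 28 54.8 | 142 0 nan | 146 25 -0.1 |
  return np.nanmean(a, axis, out=out, keepdims=keepdims)
```

```bash
python3 -m creep '.12 .06 0 0; .24 .12 0 0; .36 .18 0 0; .48 .24 0 0; .6 .3 0 0; .72 .36 0 0; .84 .42 0 0; .95 .47 0 0' >/dev/null
python3 -m creep '.12 .06 0 -.01; .24 .12 0 -.02; .36 .18 0 -.03; .48 .24 0 -.04; .6 .3 0 -.05; .72 .36 0.05 -.059; .84 .42 .1 -.059; .94 .46 .15 -.059'
python3 - <<'E'
from h import *
go(619.7,103.9,110,11.15)
p,d,c=snap('wrist');W=cloud(d,c);cv2.imwrite('pics/w7.png',p[...,::-1]);np.savez('w7.npz',p=p,W=W)
X,Y,Z=[W[...,i]*1000 for i in range(3)]
c0=np.array([633.5,34]);a=np.radians(11.15);ex=np.array([np.cos(a),np.sin(a)]);ey=np.array([-ex[1],ex[0]])
D=np.stack([X,Y],-1)-c0;bx=D@ex;by=D@ey
r=(Z>57)&(Z<66)&(by>60)&(by<142)&(abs(bx)<80)
for s in(-1,1):
    m=r&(bx*s>50);print('rail',m.sum(),np.nanpercentile(bx[m],[2,50,98]),np.nanpercentile(by[m],[2,98]))
m=(Z>48)&(Z<66)&(abs(bx)<40)&(by>120)&(by<150);print('endwall',m.sum(),np.nanpercentile(by[m],[2,50,98]) if m.any() else 0)
m=(Z>85)&(Z<140)&(abs(bx)<35)&(by>60);P=W[m][:,:2]*1000;print('pack',len(P),cv2.minAreaRect(P.astype(np.float32)),np.nanpercentile(bx[m],[1,99]),np.nanpercentile(by[m],99))
E
```

```text
time: 28.65
position: [0.6191, 0.1043, 0.119]
tcp_rot: [-0.0, 0.636, 0.772, -0.0]
ft_force: [-0.6, 0.3, -4.9]
finger_gap: 0.0558
gripper_force: 25.0
go [-0.005  0.005  0.09 ] turn -0.0003 tcp [619.1 104.3 119. ] yaw 11.0 F [-0.6  0.3 -4.9] gap 55.8 grip 25.0 j6 -0.14 t 28.65
rail 1335 [-66.26045671 -63.71221205 -61.99369508] [ 61.8953149  138.52121505]
rail 1352 [60.95675316 62.66915008 65.12615305] [ 61.85909092 138.95325572]
endwall 1709 [127.89594823 136.8352657  140.03777204]
pack 511 ((613.0322875976562, 138.46124267578125), (69.93917083740234, 49.156768798828125), 10.921258926391602) [-34.68669611  34.82776058] 130.96261141412876
```

View pics/w7.png

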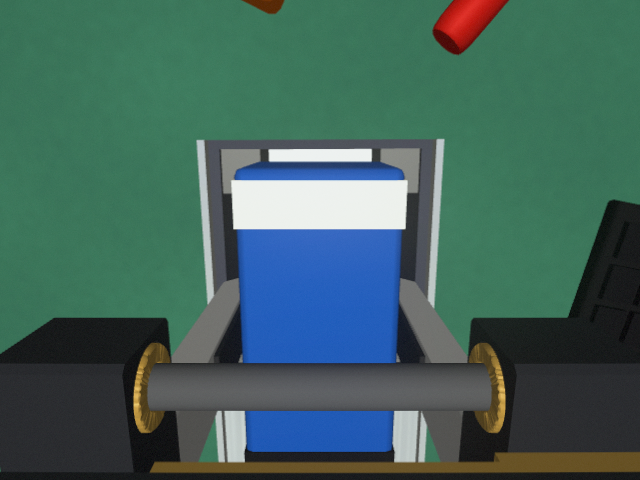

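The view shows the pack aligned over the bay, between the rails at (205,220) and (437,220), with white floor visible past its end. I'll lower it gently.

```bash
python3 -m creep '-.007 0 .08 0; -.007 0 .16 0; -.007 0 .24 0; -.007 0 .32 0; -.007 0 .4 0; -.007 0 .47 0; -.007 0 .53 0; -.007 0 .58 0'
python3 -m creep '0 0 .04 0; 0 0 .08 0; 0 0 .12 0; 0 0 .16 0; 0 0 .2 0; 0 0 .24 0; 0 0 .28 0; 0 0 .32 0'
python3 -m creep '0 0 .03 0; 0 0 .06 0; 0 0 .09 0; 0 0 .115 0; 0 0 .13 0; 0 0 .14 0; 0 0 .15 0; 0 0 .155 0'
python3 -c "
from h import *
go(619.7,103.9,10.7,11.15)"
```

```text
time: 29.7
position: [0.6188, 0.1029, 0.0611]
tcp_rot: [-0.0, 0.636, 0.772, 0.0]
ft_force: [-0.0, -0.2, -5.0]
finger_gap: 0.0555
gripper_force: 25.0
time: 30.7
position: [0.6188, 0.1029, 0.0292]
tcp_rot: [-0.0, 0.636, 0.772, 0.0]
ft_force: [-0.4, -0.5, -4.9]
finger_gap: 0.0558
gripper_force: 25.0
time: 31.7
position: [0.6188, 0.1029, 0.014]
tcp_rot: [-0.0, 0.636, 0.772, 0.0]
ft_force: [1.2, -0.6, -4.8]
finger_gap: 0.0559
gripper_force: 25.0
go [0.008 0.011 0.033] turn -0.0002 tcp [618.8 102.9  14. ] yaw 11.1 F [ 1.2 -0.6 -4.8] gap 55.9 grip 25.0 j6 -0.14 t 31.7
```

```bash
python3 -m creep '0 0 .01 0; 0 0 .02 0; 0 0 .025 0; 0 0 .03 0; 0 0 .033 0; 0 0 .035 0; 0 0 .035 0; 0 0 .035 0'
python3 -m creep '0 0 0 0; 0 0 0 0; 0 0 0 0; 0 0 0 0; 0 0 -.1 0; 0 0 -.25 0; 0 0 -.4 0; 0 0 -.55 0' 70
python3 -m creep '-.1 0 -.1 0; -.2 0 -.25 0; -.35 0 -.4 0; -.5 0 -.55 0; -.65 0 -.7 0; -.8 0 -.85 0; -.9 0 -.95 0; -.95 0 -1 0'
python3 - <<'E'
from h import *
p,d,c=snap('wrist');W=cloud(d,c);cv2.imwrite('pics/w8.png',p[...,::-1])
X,Y,Z=[W[...,i]*1000 for i in range(3)]
c0=np.array([633.5,34]);a=np.radians(11.15);ex=np.array([np.cos(a),np.sin(a)]);ey=np.array([-ex[1],ex[0]])
D=np.stack([X,Y],-1)-c0;bx=D@ex;by=D@ey
m=(abs(bx)<33)&(by>3)&(by<136)&(Z>35)&(Z<57);print(m.sum(),np.percentile(bx[m],[1,99]),np.percentile(by[m],[1,99]),np.percentile(Z[m],[2,50,98]))
m=(Z>76)&(Z<90)&(abs(bx)<60)&(by<-30)&(by>-100);print('rib',m.sum(),np.percentile(by[m],[5,50,95]))
go(645.6,-30.5,63,101.3)
E
```

```text
time: 32.7
position: [0.6188, 0.1029, 0.0106]
tcp_rot: [-0.0, 0.636, 0.772, 0.0]
ft_force: [-0.7, 0.2, -3.4]
finger_gap: 0.0558
gripper_force: 25.0
time: 33.7
position: [0.6192, 0.1029, 0.0671]
tcp_rot: [0.0, 0.636, 0.772, 0.0]
ft_force: [0.9, -0.8, -1.0]
finger_gap: 0.0699
gripper_force: 0.0
time: 34.7
position: [0.6373, 0.0089, 0.1662]
tcp_rot: [0.0, 0.636, 0.772, 0.0]
ft_force: [0.3, 0.2, -0.3]
finger_gap: 0.0698
gripper_force: 0.0
16230 [-29.08029459  25.435883  ] [  3.44586323 126.72863688] [46.61689693 49.74722686 51.37302784]
rib 2167 [-68.81364462 -62.34423401 -58.24489528]
go [-0.398  0.002  1.035] turn 0.2493 tcp [637.6   8.6 166.4] yaw 11.0 F [ 0.2 -0.2 -0.8] gap 69.8 grip 0.0 j6 -0.29 t 34.75
```

View pics/w8.png

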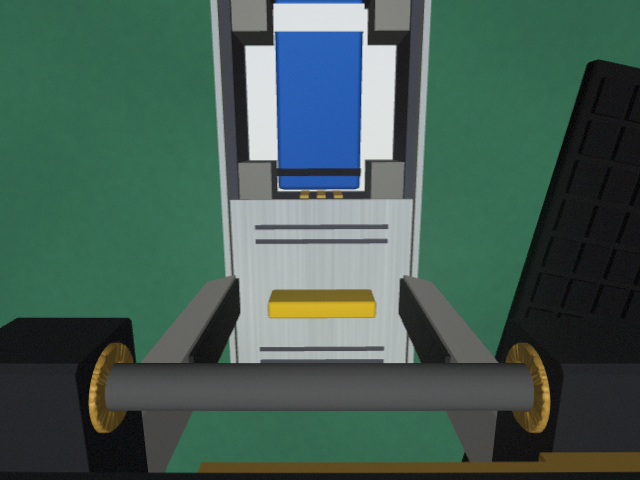

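The pack is flat in the bay with its contact end (320,190) at the electronics wall, and its top is at about 50 mm. Next I'll grip the rib at (322,303) and shut the cover.

```bash
python3 -m creep '-.1 0 .05 .029; -.2 0 .1 .058; -.3 0 .15 .087; -.4 0 .2 .116; -.4 0 .25 .145; -.4 0 .3 .174; -.4 0 .4 .203; -.4 0 .5 .232' 50 20
python3 -c "
from h import *
go(645.6,-30.5,63,101.3)"
```

```text
time: 35.75
position: [0.6442, -0.0289, 0.1146]
tcp_rot: [-0.0, 0.989, 0.15, -0.001]
ft_force: [-0.1, 0.8, 0.4]
finger_gap: 0.0501
gripper_force: 0.0
go [0.009 0.02  0.516] turn 0.0165 tcp [644.2 -28.9 114.6] yaw -72.8 F [-0.1  0.8  0.4] gap 50.1 grip 0.0 j6 1.12 t 35.75
```

```bash
python3 -m creep '.01 .02 .05 .0165; .01 .02 .12 .0165; .01 .02 .2 .0165; .01 .02 .28 .0165; .01 .02 .36 .0165; .01 .02 .43 .0165; .01 .02 .49 .0165; .01 .02 .515 .0165' 50 20 >/dev/null
python3 -m creep '0 0 0 0; 0 0 0 0; 0 0 0 0; 0 0 0 0; 0 -.05 0 0; 0 -.1 0 0; 0 -.2 0 0; 0 -.3 0 0' 0 20
python3 -c "
from h import *
go(619.8,101,63,101.2)"
python3 -m creep '0 -.1 0 0; 0 -.2 0 0; 0 -.3 0 0; 0 -.4 0 0; 0 -.5 0 0; 0 -.6 0 0; 0 -.7 0 0; 0 -.8 0 0'
python3 -c "
from h import *
go(619.8,101,63,101.2)"
```

```text
time: 37.75
position: [0.6404, -0.0013, 0.0642]
tcp_rot: [0.0, 0.995, 0.101, 0.0]
ft_force: [0.1, -2.9, 0.2]
finger_gap: 0.0119
gripper_force: 20.0
go [ 0.004 -1.044  0.011] turn 0.0011 tcp [640.4  -1.3  64.2] yaw -78.4 F [ 0.1 -2.9  0.2] gap 11.9 grip 20.0 j6 1.26 t 37.75
time: 38.75
position: [0.6247, 0.0772, 0.0642]
tcp_rot: [-0.0, 0.995, 0.101, 0.001]
ft_force: [3.3, -1.2, 1.3]
finger_gap: 0.0119
gripper_force: 20.0
go [-0.    -0.243  0.012] turn 0.0011 tcp [624.7  77.2  64.2] yaw -78.4 F [ 3.3 -1.2  1.3] gap 11.9 grip 20.0 j6 1.38 t 38.75
```

```bash
python3 -m creep '0 -.06 0 0; 0 -.12 0 0; 0 -.17 0 0; 0 -.21 0 0; 0 -.24 0 0; 0 -.26 0 0; 0 -.27 0 0; 0 -.27 0 0'
python3 -c "
from h import *
go(619.8,101,63,101.2)"
```

```text
time: 39.75
position: [0.62, 0.1011, 0.0642]
tcp_rot: [0.002, 0.995, 0.101, 0.001]
ft_force: [6.0, -7.1, -0.1]
finger_gap: 0.0117
gripper_force: 20.0
go [-0.002  0.     0.012] turn 0.0012 tcp [620.  101.1  64.2] yaw -78.4 F [ 6.  -7.1 -0.1] gap 11.7 grip 20.0 j6 1.42 t 39.75
```

```bash
python3 -m creep '0 -.02 0 0; 0 -.04 0 0; 0 -.04 0 0; 0 -.04 0 0; 0 -.04 0 0; 0 -.04 0 0; 0 -.04 0 0; 0 -.04 0 0'
python3 -m creep '0 -.02 0 0; 0 -.02 0 0; 0 -.02 0 0; 0 -.02 0 0; 0 -.02 -.1 0; 0 -.02 -.3 0; 0 -.02 -.5 0; 0 -.02 -.7 0' 40
python3 -m creep '.2 0 -.1 0; .4 0 -.2 0; .6 0 -.3 0; .8 0 -.4 0; 1 0 -.5 0; 1 0 -.6 0; 1 0 -.7 0; 1 0 -.7 0'
python3 - <<'E'
from h import *
a=np.radians(11.15);ex=np.array([np.cos(a),np.sin(a)]);ey=np.array([-ex[1],ex[0]])
for n in('top','scene'):
    p,d,c=snap(n);W=cloud(d,c)*1000
    hsv=cv2.cvtColor(p,cv2.COLOR_RGB2HSV);D=W[...,:2]-[633.5,34];bx=D@ex;by=D@ey;Z=W[...,2]
    m=(hsv[...,0]>15)&(hsv[...,0]<35)&(hsv[...,1]>130)&(Z>76)&(Z<92)&(abs(bx)<45)&(abs(by)<150);print(n,m.sum(),np.percentile(by[m],[2,50,98]) if m.any() else '')
    if n=='scene':cv2.imwrite('pics/s9.png',cv2.resize(p[80:360,280:600],None,fx=2,fy=2)[...,::-1])
go(619.8,101,63,101.2)
E
```

```text
time: 40.75
position: [0.62, 0.1011, 0.0641]
tcp_rot: [0.005, 0.995, 0.102, 0.001]
ft_force: [6.8, -14.8, -0.5]
finger_gap: 0.0117
gripper_force: 20.0
time: 41.75
position: [0.6173, 0.1092, 0.1353]
tcp_rot: [-0.0, 0.995, 0.101, 0.0]
ft_force: [-0.6, -0.5, -0.3]
finger_gap: 0.04
gripper_force: 0.0
time: 42.75
position: [0.7151, 0.129, 0.2056]
tcp_rot: [-0.0, 0.995, 0.101, 0.001]
ft_force: [-0.5, -0.1, 0.2]
finger_gap: 0.0399
gripper_force: 0.0
top 0 
scene 148 [60.28975354 65.51550382 71.70455479]
go [-0.986  0.082  1.413] turn 0.0011 tcp [714.7 128.9 204.3] yaw -78.4 F [-0.6 -0.7 -0.2] gap 39.8 grip 0.0 j6 1.45 t 42.85
```

View pics/s9.png

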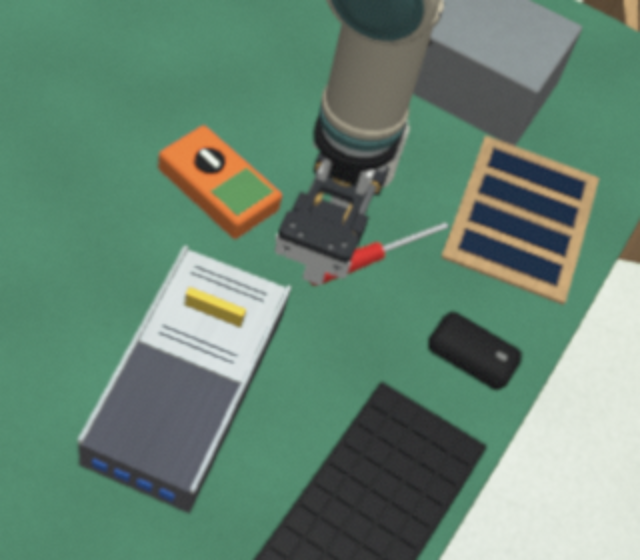

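The cover is shut: the rib is at (215,305), the push met a hard stop, and the bystanders haven't moved. I'll hand the job in.

```bash
python3 -c "
from station import robot
print(robot.close_job())"
```

```text
the job is handed in; nothing more can be done
None
```

The job is handed in; no verdict came back. By my measurements the pack lies flat in the bay, contact end towards the electronics half, the cover is shut against its stop, and no bystander was touched, all in about 43 s of the 72 s allowed.

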